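# Find the rattling power supply and present it

## Task

One of the three sealed black power-supply cases lying side by side on the bench has a coil core broken loose inside. Working from the left one (as the robot sees it) to the right one, pick up each in turn, shake it end to end, and set it back flat about where it lay; then pick up the one that rattles and hold it out level and still over the middle of the rubber mat, 10 to 25 cm above it, finishing while still holding it. The shells are thin: grip no harder than about 25 N and set them down rather than dropping them, and leave everything else on the bench alone.

Things in the scene. Friction and masses are not known exactly. Their poses are not given: they have to be found in the camera images.
- case_a: sealed black plastic case, 150 mm long (own x), 50 wide (own y), 40 high, straight sides; origin at the centre of its underside. Three look alike, 0.23 to 0.7 kg (weight tells nothing sure), lying flat: one left (y about +0.25), one middle, one right (-0.25), turned up to 0.5 rad.
- case_b: sealed black plastic case, 150 mm long (own x), 50 wide (own y), 40 high, straight sides; origin at the centre of its underside. As case_a. To be gripped across the 50 mm width from above; over about 25 N per jaw may crack the shell.
- case_c: sealed black plastic case, 150 mm long (own x), 50 wide (own y), 40 high, straight sides; origin at the centre of its underside. As case_a. In any one of the three a 0.15 kg core slides easily, 52 mm either way along the long axis (from a slope of 7 degrees), knocks at the ends and shifts the balance; the others are centred, with nothing loose.
- mat: black rubber hand-over mat, 120 mm (x) by 170 mm (y), 3 mm thick, fixed, flat on the bench beyond the cases; origin at the centre of its underside
- transformer: loose small transformer, 34 x 30 x 30 mm, stands between the left and middle cases; origin under its centre; leave alone
- heatsink: loose aluminium heat sink, 50 x 28 x 26 mm, between the middle and right cases; origin under its centre; leave alone
- board: loose circuit board with parts on it, 160 x 55 mm, 26 mm high, to the left of the mat; leave alone
- shell: empty open half of a black case, 140 x 100 x 30 mm, to the right of the mat; leave alone
- screwdriver: screwdriver lying on the near right of the bench; leave alone
- pliers: pliers with green handles, about 145 mm long, lying on the near left; leave alone
Not all that is in view belongs to the job. What is shaped like the case_c but purple is not meant.

How it is judged:
By the outcome, as a careful person would: the job done as asked, in the order asked, and still so for the second after the job is handed in, while the arm keeps its last pose, push and grip.
It also fails if it takes over 72 s, if anything falls off the work surface, if the arm or the gripper's body presses on something with over 40 N, if the wrist force passes 120 N, or if a joint passes its speed limit or range.

## Robot

A 7-joint arm with a two-finger parallel gripper is mounted at the origin on the work surface. World frame = base frame: x ahead of the robot, y to its left, z up, the work surface at z = 0. Lengths are in m, angles in rad, forces in N, time in s.
With the tool pointing down it reaches from about 0.4 to 0.85 m from the base axis. Payload 10.4 kg.
Tool frame: the origin (TCP) lies at the very end of the fingers, on their centre line; the grasp point (between the pads) lies r.grip_depth behind it (r.grip_depth is the distance from the TCP to the grasp point, in m); y points along the fingers, z is the direction in which the jaws open and shut, and the axes are right-handed (so a half turn about y gives the same grasp; the last joint's range is limited). The gripper opens to 87 mm and grips with 3 to 60 N. Pads are 19 mm wide; open, the fingers measure 117 mm over their backs; the gripper's body (75 mm by 190 mm) begins 51 mm behind the grasp point.
Start: joints at [-1.201, 0.332, -0.065, 1.46, 0.022, 1.35, -0.088], TCP at [0.239, 0.577, 0.223] pointing down, gripper open.
Joint ranges: [-2.6, 2.6], [-0.5, 2.12], [-1.47, 1.34], [0.16, 2.42], [-1.27, 4.41], [0.06, 2.06], [-2.6, 2.6]. Speed limits (rad/s): [2.22, 2.22, 2.79, 2.79, 3.14, 3.14, 3.14].

## Interface

Orientations are given as a unit quaternion [x, y, z, w].
In Python, from bench import r gives the robot as it stands.
- The arm moves only by the shell command python3 -m jog 'ROWS' [OPENING] [FORCE]. ROWS is JSON, a list of rows, each a list of 6 numbers: the shift along the tool's x, y, z in m, then the turn, a rotation vector about the tool's x, y, z in degrees. A call has 1 to 12 rows; each row shifts and turns the pose as measured when the row begins, along the tool's axes as they then stand; what a row does not reach is not made up. A row lasts 1/12 s, in which the tool goes at most 41.7 mm and 7.16 degrees, less where a joint would pass 70% of its speed; a pose out of reach is approached as far as the arm can. A call with a gripper value outside its range is refused whole. OPENING is the opening, from -1 (shut) to 1 (fully open), so that 0 is half open, set as the call begins (- or left out, the last holds). The fingers move at their own pace and stop on an object; FORCE is the grip in N (left out, the last holds). Time passes only in rows, so rows that do not move let the fingers close. It gives the time, the measured TCP pose, the force and the opening at its end, in the units of the state.
- r.read_state(): the state, without advancing time (a new reading comes with each control period).
- r.camera(name): name is "side" or "top" or "wrist"; returns a dict with "image" (420x560x3 uint8, red, green, blue), "range_z" (420x560 float32, m along the optical axis (not along the pixel's ray), 0 where there is no reading), "K" (3x3 intrinsics, pixels), "k1" (the pictures are not rectified: a ray, as slopes to the right and down, at radius r is drawn at 1 + k1 r^2 times it, then the intrinsics apply), "R" (3x3) and "t" (3): a world point X has camera coordinates R X + t. Camera axes: x right, y down, z forward; pixel columns grow to the right and rows downward; lengths in m; the calibration is good to about 2 mm. A picture is of the moment at which its call begins.
- r.close_job(): hands the job in, once; it reports no verdict.
The state is a dict: "time": time; "joint_positions": joint angles; "joint_vel": joint speeds; "joint_torque": joint torques, N m; "ee_pos": TCP position; "eef_rot": TCP orientation; "ft_force": force on the tool from outside, world axes, zero at the start; "torque": the same for the moment, N m; "width": finger opening in m.
Only numpy, scipy, OpenCV 4.12 (cv2) and the standard library are available. Lean on these libraries where they do the work, as an engineer would, in place of code of your own. Each camera call takes 0.05 s, during which the arm holds its last target. There are 200 camera calls.

## Working session

There is one attempt and no reset: what is moved stays moved. The work goes in short steps, Python scripts to look and compute and a shell command to move; the robot and the scene stay as the last step left them, time stands still between calls to the robot, and variables do not carry over. Pictures are saved under pics/ and viewed, about 8 in all and at most 12, crops included, and the job is handed in when it is done.

```bash
ls; mkdir -p pics
cat > h.py <<'E'
import numpy as np, cv2
from bench import r
from scipy.spatial.transform import Rotation as Ro
def pts(c):
    K=c["K"];k1=c["k1"];h,w=c["range_z"].shape
    v,u=np.mgrid[0:h,0:w].astype(float)
    P=cv2.undistortPoints(np.stack([u,v],-1).reshape(-1,1,2),K,np.array([k1,0,0,0.])).reshape(h,w,2)
    z=c["range_z"][...,None]
    X=np.concatenate([P*z,z],-1)
    return (X-c["t"])@c["R"]
E
python3 - <<'E'
from h import *
s=r.read_state();print({k:np.round(v,3) for k,v in s.items()},r.grip_depth)
print(Ro.from_quat(s["eef_rot"]).as_matrix().round(3))
for n in("top","side"):
    c=r.camera(n);cv2.imwrite(f"pics/{n}0.png",c["image"][...,::-1]);np.save(n+".npy",pts(c));np.save(n+"im.npy",c["image"])
    print(n,(-c["R"].T@c["t"]).round(3),c["R"].round(2).tolist())
E
```

```text
pics
{'time': np.float64(0.0), 'joint_positions': array([-1.201,  0.333, -0.065,  1.461,  0.022,  1.35 , -0.089]), 'joint_vel': array([ 0.001,  0.   , -0.001,  0.   , -0.   ,  0.001,  0.002]), 'joint_torque': array([ 0.0000e+00, -6.2327e+01,  2.5000e-02, -3.8989e+01, -6.1000e-02,
        4.0000e-02,  0.0000e+00]), 'ee_pos': array([0.239, 0.577, 0.222]), 'eef_rot': array([ 0.694, -0.138,  0.138, -0.693]), 'ft_force': array([ 0.325, -0.298,  0.45 ]), 'torque': array([ 0.013,  0.06 , -0.071]), 'width': np.float64(0.087)} 0.0187
[[ 0.924 -0.     0.383]
 [-0.383 -0.001  0.924]
 [ 0.    -1.    -0.001]]
top [ 0.246 -0.02   1.321] [[-0.02, -1.0, 0.0], [-0.99, 0.02, -0.16], [0.15, -0.01, -0.99]]
side [0.277 0.794 0.901] [[-0.98, -0.22, 0.02], [-0.16, 0.69, -0.7], [0.14, -0.69, -0.71]]
```

View pics/top0.png

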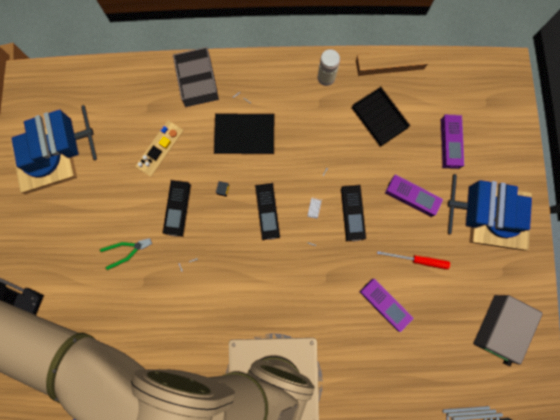

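View pics/side0.png

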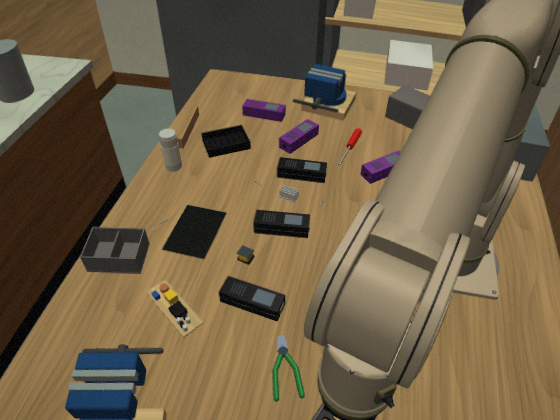

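The top view shows black cases at about (177,208), (267,211) and (353,212), with the mat at (244,133). The purple lookalikes are all on the right. Next I measure the cases from depth.

Run:
```python
from h import *
P=np.load("top.npy");im=np.load("topim.npy").astype(int)
def rect(u,v,lo,hi,rr=38):
    Q=P[v-rr:v+rr,u-rr:u+rr].reshape(-1,3);I=im[v-rr:v+rr,u-rr:u+rr].reshape(-1,3)
    c=P[v,u]
    m=(Q[:,2]>lo)&(Q[:,2]<hi)&(np.hypot(*(Q-c)[:,:2].T)<.1)
    b=cv2.minAreaRect(Q[m,:2].astype(np.float32));bx=cv2.boxPoints(b)
    e=[bx[1]-bx[0],bx[2]-bx[1]];e=max(e,key=np.linalg.norm);a=np.degrees(np.arctan2(e[1],e[0]));a=(a+90)%180-90
    print((u,v),m.sum(),np.round(b[0],4),np.round(b[1],3),"yaw",round(a,1),"z",np.median(Q[m,2]).round(4))
for u,v in((177,208),(267,211),(353,212)):rect(u,v,.03,.055)
for u,v in((222,188),(314,208)):rect(u,v,.012,.05,14)
print("mat",[P[v,u].round(3).tolist() for u,v in((216,115),(273,115),(273,152),(216,152),(244,133))])
print("board",P[148,160].round(3))
```

```text
(177, 208) 1072 [0.4677 0.2473] [0.054 0.149] yaw -8.9 z 0.04
(267, 211) 1034 [0.4533 0.004 ] [0.15 0.05] yaw 6.1 z 0.04
(353, 212) 1058 [ 0.4418 -0.1903] [0.147 0.124] yaw 3.7 z 0.0403
(222, 188) 146 [0.5205 0.1249] [0.029 0.034] yaw -15.2 z 0.0296
(314, 208) 90 [ 0.462  -0.1233] [0.026 0.051] yaw -14.3 z 0.0256
mat [[0.736, 0.143, 0.001], [0.732, -0.018, 0.001], [0.623, -0.016, 0.003], [0.627, 0.143, 0.003], [0.68, 0.064, 0.004]]
board [0.643 0.301 0.004]
```

```bash
cat >> h.py <<'E'
def go(x,y,z,yaw):
    s=r.read_state();R=Ro.from_quat(s["eef_rot"]).as_matrix()
    cx=np.radians(yaw);T=np.array([[np.cos(cx),0,-np.sin(cx)],[np.sin(cx),0,np.cos(cx)],[0,-1,0]]);
    if np.linalg.det(T)<0: print("det")
    rv=np.degrees(Ro.from_matrix(R.T@T).as_rotvec())
    d=np.array([x,y,z])-s["ee_pos"]
    print("t",round(float(s["time"]),2),"pos",s["ee_pos"].round(4),"rotvec",rv.round(1),"shift before turn mm",(R.T@d*1e3).round(1),"after",(T.T@d*1e3).round(1),"F",s["ft_force"].round(2),"M",s["torque"].round(3),"w",s["width"].round(4))
E
python3 - <<'E'
from h import *
go(.4677,.2473,.16,-8.9)
P=np.load("top.npy")
Q=P[170:255,330:372].reshape(-1,3);m=(Q[:,2]>.03)&(Q[:,2]<.055);Q=Q[m]
b=cv2.minAreaRect(Q[:,:2].astype(np.float32));print(b)
E
python3 -m jog '[[0,0,0,0,-6.8,0],[0,0,0,0,-6.8,0],[0.028,0,-0.029,0,0,0],[0.028,0,-0.029,0,0,0],[0.028,0,-0.029,0,0,0],[0.028,0,-0.029,0,0,0],[0.028,0,-0.029,0,0,0],[0.028,0,-0.029,0,0,0],[0.028,0,-0.029,0,0,0],[0.028,0,-0.029,0,0,0],[0.028,0,-0.029,0,0,0],[0,0,0,0,0,0]]' 1 22
python3 - <<'E'
from h import *
go(.4677,.2473,.10,-8.9)
E
```

```text
time: 1.1
ee_pos: [0.454, 0.2708, 0.2158]
eef_rot: [0.708, -0.05, 0.046, -0.703]
ft_force: [0.6, -0.8, 0.4]
width: 0.0871Traceback (most recent call last):
  File "<stdin>", line 2, in <module>
  File "h.py", line 17, in go
    print("t",round(float(s["time"]),2),"pos",s["ee_pos"].round(4),"rotvec",rv.round(1),"shift before turn mm",(R.T@d*1e3).round(1),"after",(T.T@d*1e3).round(1),"F",s["ft_force"].round(2),"M",s["torque"].round(3),"w",s["width"].round(4))
                                                                                                                                                                                                                         ^^^^^^^^^^^^^^^^
AttributeError: 'float' object has no attribute 'round'
Traceback (most recent call last):
  File "h.py", line 17, in go
    print("t",round(float(s["time"]),2),"pos",s["ee_pos"].round(4),"rotvec",rv.round(1),"shift before turn mm",(R.T@d*1e3).round(1),"after",(T.T@d*1e3).round(1),"F",s["ft_force"].round(2),"M",s["torque"].round(3),"w",s["width"].round(4))
                                                                                                                                                                                                                         ^^^^^^^^^^^^^^^^
AttributeError: 'float' object has no attribute 'round'
```

```bash
sed -i 's/s\["time"\]),2)/s["time"]),2)/; s/s\["width"\].round(4)/round(float(s["width"]),4)/' h.py
python3 - <<'E'
from h import *
go(.4677,.2473,.10,-8.9)
P=np.load("top.npy")
Q=P[170:255,330:372].reshape(-1,3);m=(Q[:,2]>.03)&(Q[:,2]<.055);Q=Q[m]
b=cv2.minAreaRect(Q[:,:2].astype(np.float32));print(b)
c=r.camera("wrist");cv2.imwrite("pics/w0.png",c["image"][...,::-1])
Q=pts(c);m=(abs(Q[...,2]-.04)<.008)&(c["range_z"]>0)&(np.hypot(Q[...,0]-.4677,Q[...,1]-.2473)<.1)
b=cv2.minAreaRect(Q[m][:,:2].astype(np.float32));print("wrist",m.sum(),b)
E
```

```text
t 1.1 pos [0.454  0.2708 0.2158] rotvec [ 0.5  1.1 -0.4] shift before turn mm [ 17.5 115.9 -20.4] after [ 17.2 115.8 -21.1] F [ 0.64 -0.83  0.38] M [-0.027 -0.025  0.011] w 0.0871
((0.4441457688808441, -0.22676336765289307), (0.14728911221027374, 0.05144168809056282), 3.4941256046295166)
wrist 6359 ((0.46757742762565613, 0.2509639859199524), (0.0503026582300663, 0.14603883028030396), 81.84798431396484)
```

View pics/w0.png

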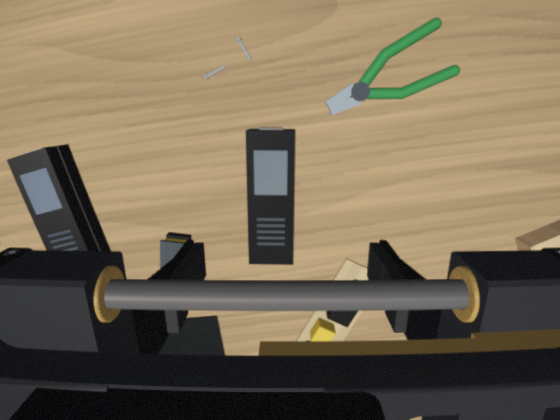

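The left case is framed at about (270,196), and its pose agrees with the top view. Next I descend and grip it.

```bash
python3 -m jog '[[0.017,0.01,-0.019,0.5,1.1,-0.4],[0,0.035,0,0,0,0],[0,0.035,0,0,0,0],[0,0.035,0,0,0,0],[0,0.03,0,0,0,0],[0,0,0,0,0,0]]' 1 22 >/dev/null
python3 - <<'E'
from h import *
go(.4677,.249,.010,-8.5)
E
```

```text
t 1.65 pos [0.466  0.2564 0.0671] rotvec [-0.4 -0.2  0.1] shift before turn mm [ 2.7 57.1 -7.5] after [ 2.8 57.1 -7.1] F [-0.4  -0.65 -1.07] M [-0.059  0.102 -0.006] w 0.087
```

```bash
python3 -m jog '[[0.003,0,-0.007,0,0,0],[0,0.02,0,0,0,0],[0,0.02,0,0,0,0],[0,0.012,0,0,0,0],[0,0.004,0,0,0,0],[0,0,0,0,0,0]]' 1 22 >/dev/null
python3 - <<'E'
from h import *
go(.4677,.249,.010,-8.5)
E
python3 -m jog '[[0,0,0,0,0,0],[0,0,0,0,0,0],[0,0,0,0,0,0],[0,0,0,0,0,0],[0,0,0,0,0,0],[0,0,0,0,0,0],[0,0,0,0,0,0],[0,0,0,0,0,0]]' -1 22
python3 - <<'E'
from h import *
go(.4677,.249,.010,-8.5)
E
```

```text
t 2.15 pos [0.4707 0.2526 0.0169] rotvec [-0.7 -0.   0.4] shift before turn mm [-2.5  6.8 -4.1] after [-2.4  6.9 -4. ] F [-0.1  -0.21 -0.54] M [0.007 0.002 0.008] w 0.0868
time: 2.82
ee_pos: [0.4733, 0.2537, 0.0222]
eef_rot: [-0.7, 0.048, -0.057, 0.71]
ft_force: [0.8, 0.4, -1.2]
width: 0.0501
t 2.82 pos [0.4733 0.2537 0.0222] rotvec [-0.9 -0.   0.6] shift before turn mm [-5.  12.  -5.7] after [-4.8 12.2 -5.5] F [ 0.75  0.36 -1.18] M [ 0.158 -0.106  0.038] w 0.0501
```

Drift during the idle rows raised the grip to the case's top edge. I'll reopen, go lower and compensate for the drift while closing.

```bash
python3 -m jog '[[0,0,0,0,0,0],[0,0,0,0,0,0],[0,0,0,0,0,0],[-0.003,0.006,-0.003,-0.5,0,0.3],[-0.002,0.006,-0.002,-0.3,0,0.3],[0,0.004,0,0,0,0],[0,0.002,0,0,0,0]]' 0.5 22
python3 - <<'E'
from h import *
go(.4677,.249,.008,-8.5)
E
```

```text
time: 3.4
ee_pos: [0.4673, 0.2499, 0.0027]
eef_rot: [-0.705, 0.052, -0.052, 0.706]
ft_force: [-0.7, 0.3, -0.2]
width: 0.0648
t 3.4 pos [0.4673 0.2499 0.0027] rotvec [-0.1  0.  -0. ] shift before turn mm [ 0.6 -5.3 -0.8] after [ 0.6 -5.3 -0.8] F [-0.75  0.27 -0.21] M [ 0.02  -0.018 -0.021] w 0.0648
```

```bash
python3 -m jog '[[0,-0.002,0,0,0,0],[0,-0.001,0,0,0,0],[0,0,0,0,0,0],[0,0,0,0,0,0],[0,0,0,0,0,0]]' -1 22
python3 - <<'E'
from h import *
go(.4677,.249,.20,-8.5)
E
```

```text
time: 3.82
ee_pos: [0.4666, 0.25, 0.0047]
eef_rot: [-0.705, 0.053, -0.052, 0.705]
ft_force: [0.5, 0.8, -2.1]
width: 0.0497
t 3.82 pos [0.4666 0.25   0.0047] rotvec [-0.   0.  -0.1] shift before turn mm [   1.  -195.3   -0.7] after [   1.3 -195.3   -0.8] F [ 0.51  0.85 -2.11] M [ 0.092 -0.113 -0.024] w 0.0497
```

```bash
python3 -m jog '[[0,-0.01,0,0,0,0],[0,-0.02,0,0,0,0],[0,-0.025,0,0,0,0],[0,-0.03,0,0,0,0],[0,-0.03,0,0,0,0],[0,-0.03,0,0,0,0],[0,-0.03,0,0,0,0],[0,-0.015,0,0,0,0],[0,0,0,0,0,0],[0,0,0,0,0,0]]' -1 22
python3 - <<'E'
from h import *
go(.4677,.249,.20,-8.5)
c=r.camera("side");cv2.imwrite("pics/s1.png",c["image"][180:400,150:430,::-1].repeat(2,0).repeat(2,1))
E
```

```text
time: 4.65
ee_pos: [0.4635, 0.2456, 0.2062]
eef_rot: [0.707, -0.056, 0.051, -0.703]
ft_force: [-0.4, 0.4, -5.1]
width: 0.0497
t 4.65 pos [0.4635 0.2456 0.2062] rotvec [ 0.3 -0.1 -0.4] shift before turn mm [3.7 6.2 4. ] after [3.7 6.2 4. ] F [-0.38  0.35 -5.1 ] M [ 0.003  0.047 -0.029] w 0.0497
```

View pics/s1.png

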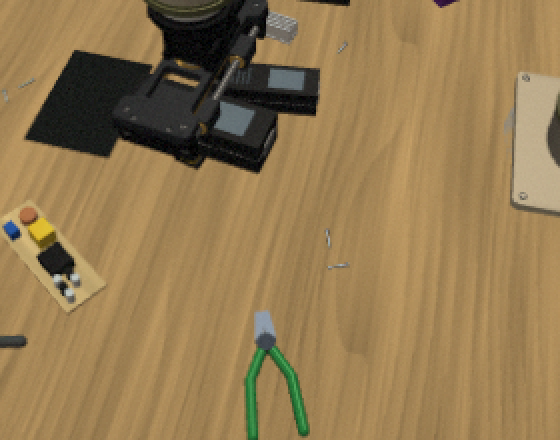

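The left case is held level, clear of the bench. I'll tilt it one way, return to level and read the moment, then do the same the other way. A loose core stays at whichever end it slid to.

```bash
cat >> h.py <<'E'
def meas(n=8):
    A=[]
    for i in range(n):
        r.camera("wrist");s=r.read_state();R=Ro.from_quat(s["eef_rot"]).as_matrix()
        A.append(np.r_[R.T@s["torque"],s["ft_force"]])
    A=np.array(A);print("tool M",A[:,:3].mean(0).round(3),"sd",A[:,:3].std(0).round(3),"F",A[:,3:].mean(0).round(2))
    go(s["ee_pos"][0],s["ee_pos"][1],s["ee_pos"][2],Y)
Y=0
E
python3 -m jog '[[0,0,0,0,0,7],[0,0,0,0,0,7],[0,0,0,0,0,7],[0,0,0,0,0,0],[0,0,0,0,0,0],[0,0,0,0,0,0],[0,0,0,0,0,0],[0,0,0,0,0,-7],[0,0,0,0,0,-7],[0,0,0,0,0,-6],[0,0,0,0,0,0]]'
python3 -c "
import h;h.Y=-8.5;h.meas()"
```

```text
time: 5.62
ee_pos: [0.4556, 0.2451, 0.1922]
eef_rot: [0.71, -0.062, 0.039, -0.701]
ft_force: [0.5, 1.6, -3.2]
width: 0.0499
tool M [ 0.045  0.016 -0.094] sd [0.034 0.032 0.037] F [ 0.11  0.03 -3.4 ]
t 6.02 pos [0.4591 0.2424 0.1905] rotvec [ 1.1 -0.1 -2.2] shift before turn mm [0. 0. 0.] after [0. 0. 0.] F [ 0.18  0.86 -3.07] M [ 0.038 -0.066  0.014] w 0.0499
```

```bash
python3 -m jog '[[0,0,0,0,0,-7],[0,0,0,0,0,-7],[0,0,0,0,0,-7],[0,0,0,0,0,0],[0,0,0,0,0,0],[0,0,0,0,0,0],[0,0,0,0,0,0],[0,0,0,0,0,7],[0,0,0,0,0,7],[0,0,0,0,0,6],[0,0,0,0,0,0]]'
python3 -c "
import h;h.Y=-8.5;h.meas()"
```

```text
time: 6.93
ee_pos: [0.4636, 0.2394, 0.1873]
eef_rot: [0.71, -0.07, 0.042, -0.699]
ft_force: [-0.3, -1.5, -4.0]
width: 0.0496
tool M [ 0.059 -0.013 -0.035] sd [0.021 0.021 0.036] F [-0.49  0.09 -3.8 ]
t 7.33 pos [0.4595 0.2417 0.1877] rotvec [ 1.1 -0.2 -1.8] shift before turn mm [0. 0. 0.] after [0. 0. 0.] F [ 0.14 -0.14 -4.17] M [ 0.024 -0.09   0.019] w 0.05
```

The difference is 0.06, against 0.15 expected for a loose core. I'll shake harder, then repeat with a larger tilt and longer averaging.

```bash
python3 -m jog '[[0.035,0,0,0,0,-2],[0.035,0,0,0,0,0],[-0.035,0,0,0,0,0],[-0.035,0,0,0,0,0],[0.035,0,0,0,0,0],[0.035,0,0,0,0,0],[-0.035,0,0,0,0,0],[-0.035,0,0,0,0,0],[0.035,0,0,0,0,0],[0.035,0,0,0,0,0],[-0.035,0,0,0,0,0],[-0.035,0,0,0,0,0]]'
python3 -m jog '[[0,0,0,0,0,7],[0,0,0,0,0,7],[0,0,0,0,0,7],[0,0,0,0,0,7],[0,0,0,0,0,0],[0,0,0,0,0,0],[0,0,0,0,0,0],[0,0,0,0,0,0]]'
python3 -c "
import h;h.Y=-8.5;h.meas(2)"
python3 -m jog '[[0,0,0,0,0,-7],[0,0,0,0,0,-7],[0,0,0,0,0,-7],[0,0,0,0,0,-6],[0,0,0,0,0,0],[0,0,0,0,0,0]]'
python3 -c "
import h;h.Y=-8.5;h.meas(10)"
python3 -m jog '[[0,0,0,0,0,-7],[0,0,0,0,0,-7],[0,0,0,0,0,-7],[0,0,0,0,0,-7],[0,0,0,0,0,0],[0,0,0,0,0,0],[0,0,0,0,0,0],[0,0,0,0,0,0]]'
python3 -c "
import h;h.Y=-8.5;h.meas(2)"
python3 -m jog '[[0,0,0,0,0,7],[0,0,0,0,0,7],[0,0,0,0,0,7],[0,0,0,0,0,6],[0,0,0,0,0,0],[0,0,0,0,0,0]]'
python3 -c "
import h;h.Y=-8.5;h.meas(10)"
```

```text
time: 8.33
ee_pos: [0.4457, 0.2367, 0.1563]
eef_rot: [0.726, -0.062, 0.037, -0.683]
ft_force: [-1.0, 0.7, -2.4]
width: 0.0498
time: 9.0
ee_pos: [0.428, 0.2392, 0.1529]
eef_rot: [0.69, -0.236, -0.14, -0.669]
ft_force: [0.1, -0.2, -3.9]
width: 0.0501
tool M [ 0.155  0.007 -0.989] sd [0.017 0.032 0.011] F [ 0.06  0.07 -3.22]
t 9.1 pos [0.4278 0.2395 0.1535] rotvec [  4.    0.5 -30.7] shift before turn mm [0. 0. 0.] after [0. 0. 0.] F [ 0.57  0.67 -3.  ] M [ 0.037 -1.015 -0.003] w 0.0495
time: 9.6
ee_pos: [0.4255, 0.2417, 0.1547]
eef_rot: [0.724, -0.059, 0.024, -0.686]
ft_force: [0.0, -0.3, -3.7]
width: 0.0499
tool M [ 0.146  0.001 -0.099] sd [0.024 0.026 0.03 ] F [ 0.06  0.   -3.9 ]
t 10.1 pos [0.427  0.2405 0.1528] rotvec [ 3.5  1.6 -2.6] shift before turn mm [0. 0. 0.] after [0. 0. 0.] F [-0.33 -0.35 -3.48] M [ 0.105 -0.125 -0.024] w 0.0497
time: 10.77
ee_pos: [0.4291, 0.2395, 0.1514]
eef_rot: [0.718, 0.119, 0.194, -0.658]
ft_force: [0.3, 0.5, -4.2]
width: 0.0496
tool M [ 0.15  -0.     0.852] sd [0.018 0.024 0.007] F [ 0.41  0.15 -4.21]
t 10.87 pos [0.4295 0.2394 0.1515] rotvec [ 3.   2.1 25.9] shift before turn mm [0. 0. 0.] after [0. 0. 0.] F [ 0.09 -0.09 -4.27] M [0.212 0.828 0.03 ] w 0.0498
time: 11.37
ee_pos: [0.434, 0.2398, 0.1527]
eef_rot: [0.722, -0.059, 0.031, -0.688]
ft_force: [-0.2, -0.9, -4.2]
width: 0.0503
tool M [ 0.107  0.001 -0.075] sd [0.04  0.026 0.045] F [-0.18  0.04 -3.62]
t 11.87 pos [0.4319 0.2407 0.1531] rotvec [ 2.8  1.5 -2.1] shift before turn mm [0. 0. 0.] after [0. 0. 0.] F [ 0.26  0.23 -3.58] M [ 0.143 -0.159 -0.024] w 0.0493
```

No shift with the tilt direction (the moment is symmetric), so the left case is sound. I'll set it back.

```bash
python3 -c "
from h import *;go(.4667,.25,.05,-8.5)"
python3 -m jog '[[0.018,0.015,0.006,2.8,1.5,-2.1],[0.018,0.03,0.006,0,0,0],[0,0.03,0,0,0,0],[0,0.02,0,0,0,0],[0,0.01,0,0,0,0],[0,0,0,0,0,0]]'
python3 -c "
from h import *;go(.4667,.25,.006,-8.5)"
```

```text
t 11.87 pos [0.4319 0.2407 0.1531] rotvec [ 2.8  1.5 -2.1] shift before turn mm [ 37.2 101.   18.6] after [ 33.  103.1  14.4] F [ 0.26  0.23 -3.58] M [ 0.143 -0.159 -0.024] w 0.0493
time: 12.37
ee_pos: [0.4711, 0.2498, 0.0461]
eef_rot: [-0.703, 0.049, -0.055, 0.707]
ft_force: [-0.1, -0.4, -4.3]
width: 0.0495
t 12.37 pos [0.4711 0.2498 0.0461] rotvec [-0.4  0.1  0.4] shift before turn mm [-4.7 40.1 -0.7] after [-4.4 40.1 -0.4] F [-0.07 -0.4  -4.29] M [-0.056  0.097  0.015] w 0.0495
```

```bash
python3 -m jog '[[-0.004,0.012,0,-0.4,0,0.4],[0,0.012,0,0,0,0],[0,0.008,0,0,0,0],[0,0.004,0,0,0,0],[0,0,0,0,0,0]]'
python3 -c "
from h import *;go(.4667,.25,.005,-8.5)"
```

```text
time: 12.78
ee_pos: [0.4678, 0.2523, 0.0097]
eef_rot: [-0.705, 0.051, -0.052, 0.706]
ft_force: [-0.3, 0.1, -3.0]
width: 0.0496
t 12.78 pos [0.4678 0.2523 0.0097] rotvec [-0.1  0.1  0.1] shift before turn mm [-0.7  4.7 -2.4] after [-0.7  4.7 -2.4] F [-0.31  0.07 -2.97] M [ 0.005  0.032 -0.003] w 0.0496
```

```bash
python3 -m jog '[[0,0.003,0,0,0,0],[0,0.0025,0,0,0,0],[0,0.0015,0,0,0,0],[0,0.001,0,0,0,0]]'
python3 -c "
from h import *;go(.4667,.25,.005,-8.5)"
```

```text
time: 13.12
ee_pos: [0.4685, 0.2528, 0.0046]
eef_rot: [-0.704, 0.051, -0.052, 0.706]
ft_force: [-4.7, -1.2, 6.5]
width: 0.0498
t 13.12 pos [0.4685 0.2528 0.0046] rotvec [-0.2  0.1  0.1] shift before turn mm [-1.4 -0.4 -3. ] after [-1.4 -0.4 -3. ] F [-4.72 -1.17  6.54] M [-0.691  1.084 -0.05 ] w 0.0498
```

It is resting on the bench. I'll release it and move to the middle case.

```bash
python3 -m jog '[[0,0,0,0,0,0],[0,0,0,0,0,0],[0,0,0,0,0,0],[0,-0.01,0,0,0,0],[0,-0.03,0,0,0,0],[0,-0.035,0,0,0,0],[0,-0.035,0,0,0,0],[0,-0.03,0,0,0,0],[0,0,0,0,0,0]]' 0.6 22
python3 -m jog '[[0,0,-0.02,0,-5,0],[0,0,-0.03,0,-5,0],[0,0,-0.035,0,-4.6,0],[0,0,-0.035,0,0,0],[0,0,-0.035,0,0,0],[0,0,-0.035,0,0,0],[0,0,-0.025,0,0,0],[0,0,0,0,0,0]]' 1 22
python3 - <<'E'
from h import *
go(.4533,.004,.06,6.1)
c=r.camera("top");P=pts(c);cv2.imwrite("pics/t2.png",c["image"][...,::-1])
def f(P,c0):
    m=(abs(P[...,2]-.04)<.006)&(np.hypot(P[...,0]-c0[0],P[...,1]-c0[1])<.085)
    print(m.sum(),cv2.minAreaRect(P[m][:,:2].astype(np.float32)))
f(P,(.4667,.25))
c=r.camera("wrist");f(pts(c),(.4533,.004))
E
```

```text
time: 13.87
ee_pos: [0.4694, 0.2521, 0.1556]
eef_rot: [-0.703, 0.05, -0.054, 0.707]
ft_force: [0.3, 0.4, -0.2]
width: 0.0699
time: 14.53
ee_pos: [0.4844, 0.033, 0.1634]
eef_rot: [-0.701, -0.052, 0.037, 0.71]
ft_force: [-0.3, 0.3, 0.6]
width: 0.087
t 14.53 pos [0.4844 0.033  0.1634] rotvec [-0.7  1.1  1.3] shift before turn mm [-36.8 102.3 -26. ] after [-34.  103.4 -25.5] F [-0.34  0.35  0.59] M [-0.009  0.019 -0.051] w 0.087
1042 ((0.47011274099349976, 0.2498595267534256), (0.05244440585374832, 0.14707662165164948), 81.58340454101562)
10027 ((0.45213592052459717, 0.005751814693212509), (0.14620716869831085, 0.05080226808786392), 6.2139668464660645)
```

The left case lies at (0.470, 0.250), back where it was. Middle case next.

```bash
python3 -m jog '[[-0.017,0.01,-0.0125,-0.7,1.1,1.3],[-0.017,0.03,-0.0125,0,0,0],[0,0.03,0,0,0,0],[0,0.03,0,0,0,0],[0,0.01,0,0,0,0],[0,0,0,0,0,0]]' 1
python3 -c "
from h import *;go(.453,.005,.004,6.1)"
```

```text
time: 15.13
ee_pos: [0.4549, 0.0171, 0.0519]
eef_rot: [-0.704, -0.045, 0.04, 0.707]
ft_force: [-0.6, 0.2, 0.8]
width: 0.0869
t 15.13 pos [0.4549 0.0171 0.0519] rotvec [-0.2  0.8  0.4] shift before turn mm [ -3.7  47.8 -12. ] after [ -3.2  47.9 -11.9] F [-0.6   0.19  0.82] M [ 0.044  0.031 -0.032] w 0.0869
```

```bash
python3 -m jog '[[-0.003,0,-0.011,0,0.8,0],[0,0.012,-0.002,0,0,0],[0,0.015,0,0,0,0],[0,0.010,0,0,0,0],[0,0.005,0,0,0,0],[0,0,0,0,0,0]]' 1
python3 -c "
from h import *;go(.453,.005,.004,6.1)"
```

```text
time: 15.63
ee_pos: [0.4569, 0.0062, 0.013]
eef_rot: [-0.704, -0.043, 0.034, 0.708]
ft_force: [0.3, 0.3, 0.0]
width: 0.087
t 15.63 pos [0.4569 0.0062 0.013 ] rotvec [-0.3  0.2  0.7] shift before turn mm [-4.2  8.9 -0.8] after [-4.   9.  -0.8] F [0.33 0.3  0.02] M [-0.009  0.001  0.023] w 0.087
```

```bash
python3 -m jog '[[-0.004,0.006,-0.001,-0.3,0,0.7],[0,0.003,0,0,0,0],[0,0,0,0,0,0],[0,0,0,0,0,0]]' 0.5
python3 -c "
from h import *;go(.453,.005,.004,6.1)"
python3 -m jog '[[0,0,0,0,0,0],[0,0,0,0,0,0],[0,0,0,0,0,0],[0,0,0,0,0,0],[0,0,0,0,0,0]]' -1 22
python3 -c "
from h import *;go(.453,.005,.004,6.1)"
```

```text
time: 15.97
ee_pos: [0.4541, 0.005, 0.005]
eef_rot: [-0.706, -0.039, 0.038, 0.706]
ft_force: [-0.1, -0.2, 0.3]
width: 0.0695
t 15.97 pos [0.4541 0.005  0.005 ] rotvec [-0.   0.2  0.1] shift before turn mm [-1.1  1.   0.1] after [-1.1  1.   0.1] F [-0.13 -0.16  0.34] M [ 0.072 -0.    -0.009] w 0.0695
time: 16.38
ee_pos: [0.4546, 0.0053, 0.0057]
eef_rot: [-0.706, -0.04, 0.038, 0.706]
ft_force: [1.5, -0.4, -3.0]
width: 0.0496
t 16.38 pos [0.4546 0.0053 0.0057] rotvec [-0.1  0.2  0.2] shift before turn mm [-1.7  1.7 -0.1] after [-1.7  1.7 -0.1] F [ 1.51 -0.45 -2.97] M [-0.019 -0.138 -0.081] w 0.0496
```

```bash
python3 -m jog '[[0,-0.01,0,0,0,0],[0,-0.02,0,0,0,0],[0,-0.025,0,0,0,0],[0,-0.03,0,0,0,0],[0,-0.03,0,0,0,0],[0,-0.03,0,0,0,0],[0,-0.03,0,0,0,0],[0,-0.01,0,0,0,0],[0,0,0,0,0,0],[0,0,0,0,0,0]]'
python3 -c "
import h;h.Y=6.1;h.meas(3)"
python3 -m jog '[[0.035,0,0,0,0,0],[0.035,0,0,0,0,0],[-0.035,0,0,0,0,0],[-0.035,0,0,0,0,0],[0.035,0,0,0,0,0],[0.035,0,0,0,0,0],[-0.035,0,0,0,0,0],[-0.035,0,0,0,0,0],[0.035,0,0,0,0,0],[0.035,0,0,0,0,0],[-0.035,0,0,0,0,0],[-0.035,0,0,0,0,0]]'
python3 -c "
from h import *;go(.453,.005,.19,6.1)"
```

```text
time: 17.22
ee_pos: [0.4478, 0.0018, 0.2004]
eef_rot: [0.707, 0.034, -0.04, -0.705]
ft_force: [-1.3, -0.2, -4.9]
width: 0.0497
tool M [ 0.049 -0.026 -0.037] sd [0.011 0.046 0.008] F [ 0.33 -0.34 -5.01]
t 17.37 pos [0.4471 0.0018 0.1989] rotvec [ 0.2 -0.  -0.6] shift before turn mm [0. 0. 0.] after [0. 0. 0.] F [-0.01 -0.35 -5.52] M [ 0.064 -0.026 -0.018] w 0.0497
time: 18.37
ee_pos: [0.4134, -0.0049, 0.1352]
eef_rot: [0.725, -0.017, -0.093, -0.682]
ft_force: [-0.2, -1.1, -4.2]
width: 0.0501
t 18.37 pos [ 0.4134 -0.0049  0.1352] rotvec [ 3.1  0.  -9.1] shift before turn mm [ 31.3 -60.7   2.5] after [ 40.5 -54.8   5.6] F [-0.16 -1.06 -4.19] M [ 0.166 -0.237 -0.009] w 0.0501
```

```bash
python3 -m jog '[[0.012,-0.03,0.002,1.5,0,-4],[0.012,-0.03,0.002,1.5,0,-4],[0,0,0,0,0,0],[0,0,0,0,0,7],[0,0,0,0,0,7],[0,0,0,0,0,7],[0,0,0,0,0,7],[0,0,0,0,0,0],[0,0,0,0,0,0],[0,0,0,0,0,0],[0,0,0,0,0,0]]'
python3 -c "
import h;h.Y=6.1;h.meas(3)"
python3 -m jog '[[0,0,0,0,0,-7],[0,0,0,0,0,-7],[0,0,0,0,0,-7],[0,0,0,0,0,-6.5],[0,0,0,0,0,0],[0,0,0,0,0,0]]'
python3 -c "
import h;h.Y=6.1;h.meas(9)"
python3 -m jog '[[0,0,0,0,0,-7],[0,0,0,0,0,-7],[0,0,0,0,0,-7],[0,0,0,0,0,-7],[0,0,0,0,0,0],[0,0,0,0,0,0],[0,0,0,0,0,0],[0,0,0,0,0,0]]'
python3 -c "
import h;h.Y=6.1;h.meas(3)"
python3 -m jog '[[0,0,0,0,0,7],[0,0,0,0,0,7],[0,0,0,0,0,7],[0,0,0,0,0,6.5],[0,0,0,0,0,0],[0,0,0,0,0,0]]'
python3 -c "
import h;h.Y=6.1;h.meas(9);h.go(.453,.005,.05,6.1)"
```

```text
time: 19.28
ee_pos: [0.4265, 0.0039, 0.1701]
eef_rot: [0.691, -0.161, -0.233, -0.665]
ft_force: [0.2, 1.0, -4.5]
width: 0.0496
tool M [ 0.021 -0.03  -1.181] sd [0.025 0.012 0.022] F [-0.14 -0.32 -4.6 ]
t 19.43 pos [0.4267 0.0041 0.1713] rotvec [  0.3   0.1 -32.3] shift before turn mm [0. 0. 0.] after [0. 0. 0.] F [ 0.14 -0.38 -5.24] M [ 0.148 -1.188  0.01 ] w 0.05
time: 19.93
ee_pos: [0.4245, 0.0048, 0.1706]
eef_rot: [0.706, 0.016, -0.061, -0.705]
ft_force: [0.7, 0.2, -4.9]
width: 0.0498
tool M [ 0.042  0.002 -0.169] sd [0.057 0.025 0.026] F [ 0.19 -0.06 -4.92]
t 20.38 pos [0.4256 0.0042 0.1686] rotvec [ 0.2  0.1 -4. ] shift before turn mm [0. 0. 0.] after [0. 0. 0.] F [ 0.5   0.29 -5.25] M [ 0.111 -0.111 -0.018] w 0.05
time: 21.05
ee_pos: [0.4229, 0.0031, 0.1601]
eef_rot: [-0.688, -0.184, -0.107, 0.694]
ft_force: [0.4, 0.6, -4.8]
width: 0.0502
tool M [0.062 0.008 0.898] sd [0.042 0.007 0.007] F [ 0.37 -0.33 -4.78]
t 21.2 pos [0.4232 0.0033 0.1601] rotvec [ 0.8  0.3 23.7] shift before turn mm [0. 0. 0.] after [0. 0. 0.] F [ 0.66  0.03 -5.26] M [0.    0.91  0.013] w 0.0501
time: 21.7
ee_pos: [0.4246, 0.0045, 0.1573]
eef_rot: [0.714, 0.008, -0.071, -0.697]
ft_force: [0.3, -0.3, -5.0]
width: 0.0497
tool M [ 0.072 -0.017 -0.182] sd [0.05  0.027 0.026] F [-0.16  0.19 -5.04]
t 22.15 pos [0.4229 0.0047 0.1586] rotvec [ 0.8  0.3 -5. ] shift before turn mm [0. 0. 0.] after [0. 0. 0.] F [ 0.14  0.38 -4.98] M [ 0.072 -0.184  0.039] w 0.0498
t 22.15 pos [0.4229 0.0047 0.1586] rotvec [ 0.8  0.3 -5. ] shift before turn mm [ 39.3 105.6  -1.5] after [ 30.  108.6  -2.9] F [ 0.14  0.38 -4.98] M [ 0.072 -0.184  0.039] w 0.0498
```

The moment is again symmetric, so the middle case is sound too. I'll set it back.

```bash
python3 -m jog '[[0.015,0.015,-0.001,0.8,0.3,-5],[0.013,0.03,-0.001,0,0,0],[0,0.03,0,0,0,0],[0,0.022,0,0,0,0],[0,0.008,0,0,0,0],[0,0,0,0,0,0]]'
python3 -c "
from h import *;go(.4545,.005,.007,6.1)"
```

```text
time: 22.65
ee_pos: [0.4535, 0.0069, 0.0545]
eef_rot: [-0.703, -0.044, 0.031, 0.709]
ft_force: [0.1, -0.2, -4.9]
width: 0.0502
t 22.65 pos [0.4535 0.0069 0.0545] rotvec [-0.4  0.   1.1] shift before turn mm [-0.1 47.4 -2.4] after [ 0.8 47.5 -2. ] F [ 0.11 -0.21 -4.87] M [-0.043  0.091 -0.021] w 0.0502
```

```bash
python3 -m jog '[[0.001,0.014,-0.002,-0.4,0,1.1],[0,0.014,0,0,0,0],[0,0.010,0,0,0,0],[0,0.005,0,0,0,0],[0,0.001,0,0,0,0]]'
python3 -c "
from h import *;go(.4545,.005,.0055,6.1)"
```

```text
time: 23.07
ee_pos: [0.458, 0.0064, 0.0139]
eef_rot: [-0.705, -0.04, 0.036, 0.707]
ft_force: [-0.5, -0.0, -4.4]
width: 0.0502
t 23.07 pos [0.458  0.0064 0.0139] rotvec [-0.1  0.1  0.3] shift before turn mm [-3.6  8.4 -1.1] after [-3.6  8.4 -1. ] F [-0.48 -0.01 -4.36] M [ 0.059  0.06  -0.013] w 0.0502
```

```bash
python3 -m jog '[[-0.003,0.004,-0.001,0,0,0.3],[0,0.003,0,0,0,0],[0,0.002,0,0,0,0],[0,0.001,0,0,0,0]]'
python3 -c "
from h import *;go(.4545,.005,.0055,6.1)"
```

```text
time: 23.4
ee_pos: [0.4561, 0.0055, 0.0057]
eef_rot: [-0.705, -0.039, 0.037, 0.708]
ft_force: [-9.4, -1.0, 20.2]
width: 0.0497
t 23.4 pos [0.4561 0.0055 0.0057] rotvec [-0.2  0.1  0.1] shift before turn mm [-1.7  0.2 -0.3] after [-1.7  0.2 -0.3] F [-9.43 -1.01 20.2 ] M [-0.519  2.103  0.074] w 0.0497
```

```bash
python3 -m jog '[[0,0,0,0,0,0],[0,0,0,0,0,0],[0,0,0,0,0,0],[0,-0.01,0,0,0,0],[0,-0.03,0,0,0,0],[0,-0.035,0,0,0,0],[0,-0.035,0,0,0,0],[0,-0.03,0,0,0,0],[0,0,0,0,0,0]]' 0.6 22
python3 -m jog '[[0,0,-0.02,0,2.6,0],[-0.004,0,-0.03,0,0,0],[-0.004,0,-0.035,0,0,0],[-0.004,0,-0.035,0,0,0],[-0.004,0,-0.035,0,0,0],[-0.004,0,-0.035,0,0,0],[-0.004,0,-0.025,0,0,0],[0,0,-0.015,0,0,0],[0,0,0,0,0,0]]' 1 22
python3 - <<'E'
from h import *
go(.4441,-.2268,.06,3.5)
c=r.camera("top");P=pts(c)
def f(P,c0):
    m=(abs(P[...,2]-.04)<.006)&(np.hypot(P[...,0]-c0[0],P[...,1]-c0[1])<.082)
    print(m.sum(),cv2.minAreaRect(P[m][:,:2].astype(np.float32)))
f(P,(.4533,.004))
c=r.camera("wrist");f(pts(c),(.4441,-.2268))
E
```

```text
time: 24.15
ee_pos: [0.4569, 0.0031, 0.1567]
eef_rot: [-0.705, -0.039, 0.035, 0.707]
ft_force: [0.4, 1.0, -0.1]
width: 0.0697
time: 24.9
ee_pos: [0.4462, -0.2419, 0.1615]
eef_rot: [-0.706, -0.025, 0.012, 0.708]
ft_force: [-0.7, -0.6, 0.3]
width: 0.0871
t 24.9 pos [ 0.4462 -0.2419  0.1615] rotvec [-0.1 -0.5  1. ] shift before turn mm [ -3.1 101.5  15. ] after [ -1.1 101.5  15.2] F [-0.66 -0.61  0.3 ] M [ 0.029  0.047 -0.035] w 0.0871
1016 ((0.45528116822242737, 0.0035559572279453278), (0.14627134799957275, 0.04995592683553696), 5.993641376495361)
9149 ((0.44288671016693115, -0.22388401627540588), (0.146193727850914, 0.0502675399184227), 3.278233289718628)
```

The middle case is back at (0.455, 0.004). Now the right one, at (0.4435, -0.225) with yaw 3.4°.

```bash
python3 -m jog '[[-0.001,0.005,0.012,0,-0.5,0],[0,0.03,0.005,0,0,0.5],[0,0.03,0,0,0,0],[0,0.03,0,0,0,0],[0,0.01,0,0,0,0],[0,0,0,0,0,0]]' 1
python3 -c "
from h import *;go(.4437,-.225,.004,3.4)"
```

```text
time: 25.5
ee_pos: [0.4487, -0.2129, 0.054]
eef_rot: [-0.704, -0.03, 0.021, 0.709]
ft_force: [-0.1, -0.6, 0.4]
width: 0.0872
t 25.5 pos [ 0.4487 -0.2129  0.054 ] rotvec [-0.4  0.7  0.7] shift before turn mm [ -6.5  49.8 -12. ] after [ -5.7  50.  -11.7] F [-0.13 -0.61  0.37] M [ 0.046  0.091 -0.027] w 0.0872
```

```bash
python3 -m jog '[[-0.005,0,-0.011,-0.4,0.7,0.5],[0,0.014,-0.001,0,0,0],[0,0.015,0,0,0,0],[0,0.010,0,0,0,0],[0,0.005,0,0,0,0],[0,0,0,0,0,0]]' 1
python3 -c "
from h import *;go(.4437,-.225,.004,3.4)"
```

```text
time: 26.0
ee_pos: [0.4485, -0.2278, 0.0155]
eef_rot: [0.708, 0.024, -0.017, -0.706]
ft_force: [-0.1, -0.3, 0.3]
width: 0.0869
t 26.0 pos [ 0.4485 -0.2278  0.0155] rotvec [ 0.2 -0.1  0.6] shift before turn mm [-4.8 11.5  3.1] after [-4.6 11.5  3. ] F [-0.06 -0.26  0.33] M [0.002 0.064 0.044] w 0.0869
```

```bash
python3 -m jog '[[-0.004,0.007,0.003,0.2,0,0.6],[0,0.004,0,0,0,0],[0,0.001,0,0,0,0],[0,0,0,0,0,0]]' 0.5
python3 -c "
from h import *;go(.4437,-.225,.004,3.4)"
python3 -m jog '[[0,0,0,0,0,0],[0,0,0,0,0,0],[0,0,0,0,0,0],[0,0,0,0,0,0],[0,0,0,0,0,0]]' -1 22
python3 -c "
from h import *;go(.4437,-.225,.004,3.4)"
```

```text
time: 26.33
ee_pos: [0.4454, -0.2254, 0.0048]
eef_rot: [-0.707, -0.021, 0.02, 0.707]
ft_force: [0.5, -0.1, -0.6]
width: 0.0697
t 26.33 pos [ 0.4454 -0.2254  0.0048] rotvec [-0.  -0.1  0.1] shift before turn mm [-1.6  0.8  0.5] after [-1.6  0.8  0.5] F [ 0.51 -0.15 -0.61] M [0.005 0.017 0.076] w 0.0697
time: 26.75
ee_pos: [0.4457, -0.2253, 0.0053]
eef_rot: [-0.707, -0.021, 0.02, 0.707]
ft_force: [0.5, 0.3, -2.0]
width: 0.05
t 26.75 pos [ 0.4457 -0.2253  0.0053] rotvec [-0.  -0.1  0.1] shift before turn mm [-2.   1.3  0.5] after [-2.   1.3  0.5] F [ 0.45  0.27 -2.02] M [-0.11  -0.047  0.   ] w 0.05
```

```bash
python3 -m jog '[[0,-0.01,0,0,0,0],[0,-0.02,0,0,0,0],[0,-0.025,0,0,0,0],[0,-0.03,0,0,0,0],[0,-0.03,0,0,0,0],[0,-0.03,0,0,0,0],[0,-0.03,0,0,0,0],[0,-0.01,0,0,0,0],[0,0,0,0,0,0],[0,0,0,0,0,0]]'
python3 -c "
import h;h.Y=3.4;h.meas(3)"
python3 -m jog '[[0.035,-0.005,0,0,0,0],[0.035,0,0,0,0,-1],[-0.035,-0.005,0,0,0,0],[-0.035,0,0,0,0,-1],[0.035,-0.005,0,0,0,0],[0.035,0,0,0,0,-1],[-0.035,-0.005,0,0,0,0],[-0.035,0,0,0,0,-1],[0.035,-0.005,0,0,0,0],[0.035,0,0,0,0,-1],[-0.035,-0.005,0,0,0,0],[-0.030,0,0,0,0,-1]]'
python3 -c "
from h import *;go(.4437,-.225,.19,3.4)"
```

```text
time: 27.58
ee_pos: [0.4393, -0.2264, 0.1999]
eef_rot: [-0.706, -0.016, 0.021, 0.707]
ft_force: [1.3, 0.6, -4.9]
width: 0.0498
tool M [ 0.035  0.002 -0.011] sd [0.039 0.019 0.003] F [ 0.27 -0.13 -4.27]
t 27.73 pos [ 0.4387 -0.2261  0.1985] rotvec [-0.1 -0.4 -0.6] shift before turn mm [0. 0. 0.] after [0. 0. 0.] F [ 0.74 -0.77 -4.43] M [ 0.032 -0.012 -0.014] w 0.05
time: 28.73
ee_pos: [0.3979, -0.2086, 0.1703]
eef_rot: [-0.697, -0.006, 0.026, 0.717]
ft_force: [-1.6, -2.4, -2.1]
width: 0.0498
t 28.73 pos [ 0.3979 -0.2086  0.1703] rotvec [-1.6 -0.8 -1.6] shift before turn mm [ 44.5 -21.4 -17.8] after [ 44.8 -19.7 -19.1] F [-1.62 -2.43 -2.06] M [-0.21   0.054 -0.019] w 0.0498
```

```bash
python3 -m jog '[[0.022,-0.01,-0.009,-0.8,-0.8,-0.8],[0.022,-0.01,-0.009,-0.8,0,-0.8],[0,0,0,0,0,0],[0,0,0,0,0,7],[0,0,0,0,0,7],[0,0,0,0,0,7],[0,0,0,0,0,7],[0,0,0,0,0,0],[0,0,0,0,0,0],[0,0,0,0,0,0],[0,0,0,0,0,0]]'
python3 -c "
import h;h.Y=3.4;h.meas(3)"
python3 -m jog '[[0,0,0,0,0,-7],[0,0,0,0,0,-7],[0,0,0,0,0,-7],[0,0,0,0,0,-6.5],[0,0,0,0,0,0],[0,0,0,0,0,0]]'
python3 -c "
import h;h.Y=3.4;h.meas(9)"
python3 -m jog '[[0,0,0,0,0,-7],[0,0,0,0,0,-7],[0,0,0,0,0,-7],[0,0,0,0,0,-7],[0,0,0,0,0,0],[0,0,0,0,0,0],[0,0,0,0,0,0],[0,0,0,0,0,0]]'
python3 -c "
import h;h.Y=3.4;h.meas(3)"
python3 -m jog '[[0,0,0,0,0,7],[0,0,0,0,0,7],[0,0,0,0,0,7],[0,0,0,0,0,6.5],[0,0,0,0,0,0],[0,0,0,0,0,0]]'
python3 -c "
import h;h.Y=3.4;h.meas(9);h.go(.4437,-.225,.05,3.4)"
```

```text
time: 29.65
ee_pos: [0.4243, -0.2203, 0.173]
eef_rot: [-0.679, 0.158, 0.197, 0.689]
ft_force: [-0.3, 0.0, -4.3]
width: 0.0497
tool M [-0.019 -0.034 -0.959] sd [0.025 0.034 0.025] F [-0.63  0.19 -4.22]
t 29.8 pos [ 0.4245 -0.2203  0.174 ] rotvec [ -1.7  -0.1 -29. ] shift before turn mm [0. 0. 0.] after [0. 0. 0.] F [-0.11 -0.1  -3.7 ] M [ 0.079 -0.924  0.043] w 0.0499
time: 30.3
ee_pos: [0.4232, -0.2195, 0.1728]
eef_rot: [-0.693, -0.013, 0.021, 0.72]
ft_force: [1.5, 1.0, -4.2]
width: 0.0496
tool M [-0.068  0.008  0.017] sd [0.079 0.046 0.038] F [ 0.18 -0.37 -4.19]
t 30.75 pos [ 0.4239 -0.2205  0.1714] rotvec [-1.9 -0.7 -1. ] shift before turn mm [0. 0. 0.] after [0. 0. 0.] F [ 0.33  0.09 -3.85] M [-0.071  0.022  0.092] w 0.0495
time: 31.42
ee_pos: [0.4231, -0.2217, 0.1671]
eef_rot: [-0.68, -0.167, -0.136, 0.701]
ft_force: [0.5, 0.2, -4.6]
width: 0.0499
tool M [-0.027  0.005  0.815] sd [0.03  0.011 0.022] F [ 0.19  0.3  -4.41]
t 31.57 pos [ 0.4234 -0.2215  0.1671] rotvec [-0.9 -0.8 24.8] shift before turn mm [0. 0. 0.] after [0. 0. 0.] F [-0.29  0.4  -4.23] M [-0.053  0.832  0.019] w 0.0496
time: 32.07
ee_pos: [0.4258, -0.2206, 0.1658]
eef_rot: [-0.704, -0.011, 0.027, 0.709]
ft_force: [-1.1, -0.8, -4.7]
width: 0.05
tool M [ 0.034 -0.013 -0.123] sd [0.084 0.026 0.03 ] F [-0.14  0.32 -4.03]
t 32.52 pos [ 0.4247 -0.2199  0.1667] rotvec [-0.9 -0.4 -1. ] shift before turn mm [0. 0. 0.] after [0. 0. 0.] F [-0.25 -0.   -4.46] M [-0.029 -0.123  0.054] w 0.0496
t 32.52 pos [ 0.4247 -0.2199  0.1667] rotvec [-0.9 -0.4 -1. ] shift before turn mm [ 20.7 116.3  -7.9] after [ 18.7 116.7  -6.2] F [-0.25 -0.   -4.46] M [-0.029 -0.123  0.054] w 0.0496
```

At the same attitude the moment changes by 0.14 Nm, against 0.15 expected and about 0.02 for the other two. The right case has the loose core. I'll set it back, then pick it up again.

```bash
python3 -m jog '[[0.011,0.015,-0.003,-0.9,-0.4,-1],[0.009,0.03,-0.004,0,0,0],[0,0.033,0,0,0,0],[0,0.022,0,0,0,0],[0,0.01,0,0,0,0],[0,0,0,0,0,0]]'
python3 -c "
from h import *;go(.4455,-.2253,.007,3.4)"
```

```text
time: 33.02
ee_pos: [0.4489, -0.2253, 0.0556]
eef_rot: [-0.705, -0.026, 0.016, 0.708]
ft_force: [-0.3, 0.0, -3.6]
width: 0.0493
t 33.02 pos [ 0.4489 -0.2253  0.0556] rotvec [-0.2  0.   0.8] shift before turn mm [-4.1 48.5 -0. ] after [-3.4 48.6  0.2] F [-0.27  0.02 -3.62] M [ 0.023 -0.024 -0.043] w 0.0493
```

```bash
python3 -m jog '[[-0.004,0.014,0,-0.2,0,0.8],[0,0.014,0,0,0,0],[0,0.010,0,0,0,0],[0,0.005,0,0,0,0],[0,0.001,0,0,0,0]]'
python3 -c "
from h import *;go(.4455,-.2253,.0055,3.4)"
```

```text
time: 33.43
ee_pos: [0.4483, -0.2261, 0.0154]
eef_rot: [-0.706, -0.024, 0.018, 0.707]
ft_force: [-0.6, -1.0, -3.6]
width: 0.0496
t 33.43 pos [ 0.4483 -0.2261  0.0154] rotvec [-0.   0.   0.5] shift before turn mm [-2.9  9.9  1. ] after [-2.8  9.9  1. ] F [-0.63 -0.96 -3.57] M [ 0.027 -0.068  0.023] w 0.0496
```

```bash
python3 -m jog '[[-0.003,0.005,0.001,0,0,0.5],[0,0.003,0,0,0,0],[0,0.0015,0,0,0,0],[0,0.0005,0,0,0,0]]'
python3 -c "
from h import *;go(.4455,-.2253,.0055,3.4)"
```

```text
time: 33.77
ee_pos: [0.4468, -0.2255, 0.007]
eef_rot: [-0.707, -0.022, 0.021, 0.707]
ft_force: [-0.1, -0.2, -4.3]
width: 0.0497
t 33.77 pos [ 0.4468 -0.2255  0.007 ] rotvec [-0.   0.   0.1] shift before turn mm [-1.3  1.4  0.2] after [-1.3  1.5  0.2] F [-0.05 -0.21 -4.28] M [ 0.081 -0.131  0.002] w 0.0497
```

```bash
python3 -m jog '[[0,0.0015,0,0,0,0],[0,0.001,0,0,0,0],[0,0.001,0,0,0,0]]'
python3 -c "
from h import *;go(.4455,-.2253,.0055,3.4)"
```

```text
time: 34.02
ee_pos: [0.4472, -0.2255, 0.0052]
eef_rot: [-0.706, -0.022, 0.02, 0.708]
ft_force: [-9.8, 6.2, 26.0]
width: 0.0499
t 34.02 pos [ 0.4472 -0.2255  0.0052] rotvec [-0.1  0.   0.2] shift before turn mm [-1.7 -0.3  0.3] after [-1.7 -0.3  0.3] F [-9.77  6.25 25.99] M [1.091 2.206 0.124] w 0.0499
```

```bash
python3 -m jog '[[0,-0.001,0,0,0,0],[0,0,0,0,0,0],[0,0,0,0,0,0],[0,-0.01,0,0,0,0],[0,-0.02,0,0,0,0],[0,-0.02,0,0,0,0],[0,0,0,0,0,0],[0,0,0,0,0,0]]' 0.6 22
python3 -c "
from h import *;go(.4455,-.2253,.0045,3.4)
c=r.camera('top');P=pts(c);m=(abs(P[...,2]-.04)<.006)&(np.hypot(P[...,0]-.4437,P[...,1]+.225)<.082)
print(m.sum(),cv2.minAreaRect(P[m][:,:2].astype(np.float32)))"
```

```text
time: 34.68
ee_pos: [0.4483, -0.2274, 0.0617]
eef_rot: [-0.706, -0.023, 0.019, 0.707]
ft_force: [0.1, -0.5, -0.1]
width: 0.0697
t 34.68 pos [ 0.4483 -0.2274  0.0617] rotvec [-0.  -0.   0.3] shift before turn mm [-3.  57.2  2.2] after [-2.7 57.2  2.2] F [ 0.13 -0.5  -0.08] M [ 0.062 -0.003  0.008] w 0.0697
23 ((0.5123065114021301, -0.20562231540679932), (0.01600109227001667, 0.010819047689437866), 81.47000885009766)
```

```bash
python3 -m jog '[[-0.003,0.01,0.002,0,0,0.3],[0,0.018,0,0,0,0],[0,0.014,0,0,0,0],[0,0.007,0,0,0,0],[0,0,0,0,0,0]]' 0.6
python3 -c "
from h import *;go(.4455,-.2253,.0045,3.4)"
```

```text
time: 35.15
ee_pos: [0.4436, -0.2244, 0.0072]
eef_rot: [-0.706, -0.02, 0.022, 0.707]
ft_force: [0.4, 1.5, 0.3]
width: 0.0696
t 35.15 pos [ 0.4436 -0.2244  0.0072] rotvec [-0.1 -0.  -0.2] shift before turn mm [ 1.8  2.7 -1. ] after [ 1.8  2.7 -1. ] F [0.39 1.45 0.3 ] M [0.002 0.066 0.024] w 0.0696
```

```bash
python3 -m jog '[[0.001,0.001,-0.001,0,0,0],[0,0.001,0,0,0,0],[0,0,0,0,0,0],[0,0,0,0,0,0],[0,0,0,0,0,0],[0,0,0,0,0,0]]' -1 22
python3 -m jog '[[0,-0.01,0,0,0,0],[0,-0.02,0,0,0,0],[0,-0.025,0,0,0,0],[0,-0.03,0,0,0,0],[0,-0.03,0,0,0,0],[0,-0.03,0,0,0,0],[0,-0.03,0,0,0,0],[0,-0.01,0,0,0,0],[0,0,0,0,0,0]]'
python3 -c "
from h import *;go(.679,.063,.185,3.4)"
```

```text
time: 35.65
ee_pos: [0.4439, -0.2257, 0.0049]
eef_rot: [-0.706, -0.019, 0.022, 0.707]
ft_force: [-0.1, 1.5, -3.9]
width: 0.0498
time: 36.4
ee_pos: [0.4404, -0.227, 0.1995]
eef_rot: [-0.705, -0.015, 0.022, 0.708]
ft_force: [1.3, -0.1, -4.9]
width: 0.05
t 36.4 pos [ 0.4404 -0.227   0.1995] rotvec [-0.3 -0.4 -0.6] shift before turn mm [253.4  13.1 277.2] after [255.3  14.5 275.4] F [ 1.26 -0.12 -4.91] M [ 0.065 -0.108 -0.012] w 0.05
```

```bash
python3 -m jog '[[0.012,0,0.013,-0.3,-0.4,-0.6],[0.021,0,0.023,0,0,0],[0.023,0,0.025,0,0,0],[0.023,0,0.025,0,0,0],[0.023,0,0.025,0,0,0],[0.023,0,0.025,0,0,0],[0.023,0,0.025,0,0,0],[0.023,0,0.025,0,0,0],[0.023,0,0.025,0,0,0],[0.021,0,0.024,0,0,0],[0.015,0,0.015,0,0,0],[0,0,0,0,0,0]]'
python3 -c "
from h import *;go(.679,.063,.18,3.4)"
```

```text
time: 37.4
ee_pos: [0.6568, 0.0473, 0.1749]
eef_rot: [-0.704, -0.011, 0.026, 0.71]
ft_force: [0.2, 3.7, -4.6]
width: 0.0497
t 37.4 pos [0.6568 0.0473 0.1749] rotvec [-0.5 -0.4 -1.2] shift before turn mm [22.8 -5.4 14.6] after [23.  -5.1 14.4] F [ 0.22  3.7  -4.62] M [ 0.71  -0.317 -0.237] w 0.0497
```

```bash
python3 -m jog '[[0.013,-0.003,0.008,-0.5,-0.4,-1.2],[0.01,-0.002,0.004,0,0,0],[0,0,0,0,0,0],[0,0,0,0,0,0]]'
python3 -c "
from h import *;go(.679,.063,.18,3.4)"
```

```text
time: 37.73
ee_pos: [0.6771, 0.0612, 0.1682]
eef_rot: [0.707, 0.017, -0.026, -0.706]
ft_force: [-0.6, 0.0, -4.3]
width: 0.0499
t 37.73 pos [0.6771 0.0612 0.1682] rotvec [ 0.1  0.1 -0.8] shift before turn mm [  1.8 -11.9   1.7] after [  2.  -11.8   1.7] F [-0.55  0.02 -4.34] M [-0.01  -0.12   0.002] w 0.0499
```

```bash
python3 -m jog '[[0.001,-0.003,0.001,0,0,-0.8],[0,0,0,0,0,0]]'
python3 - <<'E'
from h import *
go(.679,.063,.17,3.4)
for i in range(8): r.camera("wrist")
go(.679,.063,.17,3.4); print(r.read_state()["joint_vel"].round(3))
c=r.camera("side");P=pts(c)
cv2.imwrite("pics/side9.png",c["image"][...,::-1])
c=r.camera("wrist");P=pts(c);m=(P[...,2]>.19)&(P[...,2]<.225)&(c["range_z"]>0)&(abs(P[...,1]-.063)<.024)&(P[...,0]<.66)&(P[...,0]>.59)
Q=P[m]; 
if m.sum()>50: print(m.sum(),np.linalg.lstsq(np.c_[Q[:,:2],np.ones(len(Q))],Q[:,2],rcond=None)[0].round(3),Q.mean(0),Q.min(0),Q.max(0))
c=r.camera("top");P=pts(c)
cv2.imwrite("pics/top9.png",c["image"][...,::-1])
E
```

```text
time: 37.9
ee_pos: [0.6766, 0.0606, 0.1686]
eef_rot: [0.708, 0.02, -0.021, -0.706]
ft_force: [-0.3, 0.8, -3.1]
width: 0.0499
t 37.9 pos [0.6766 0.0606 0.1686] rotvec [ 0.1 -0.  -0.1] shift before turn mm [ 2.5 -1.4  2.3] after [ 2.5 -1.4  2.3] F [-0.33  0.8  -3.13] M [ 0.026 -0.014  0.035] w 0.0499
t 38.3 pos [0.6771 0.0613 0.1691] rotvec [ 0.1  0.  -0.1] shift before turn mm [ 2.  -0.9  1.6] after [ 2.  -0.9  1.6] F [-0.03  0.07 -3.9 ] M [ 0.083 -0.035  0.045] w 0.0496
[ 0.001  0.002  0.    -0.001  0.002  0.001  0.002]
16185 [0.039 0.    0.179] [0.6300822  0.06146335 0.20324028] [0.60160467 0.03900405 0.19002542] [0.65999989 0.085573   0.2062851 ]
```

View pics/side9.png

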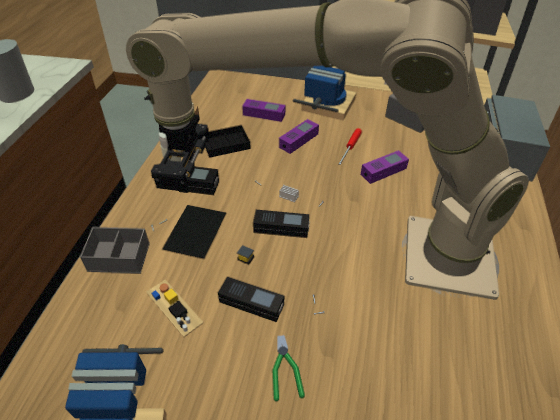

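View pics/top9.png

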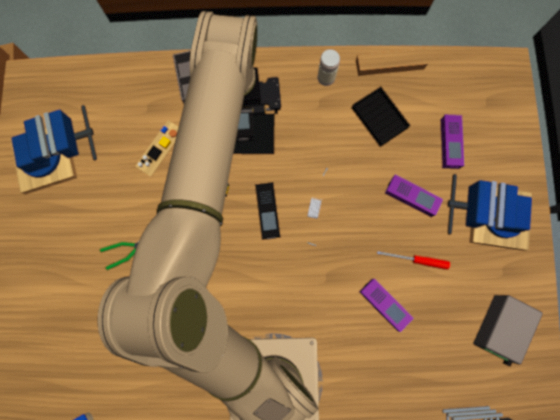

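The right case is held over the mat in both views, level to within about 2°. The left and middle cases are back, and the transformer, heat sink, board, shell and tools look undisturbed. Handing in.

```bash
python3 -c "
from h import *;print(r.close_job())"
```

```text
the job is handed in; nothing more can be done
None
```

The right case is the one with the loose core, and I handed the job in at about 38.5 s with the arm holding it still over the mat.

**Finding it:** I lifted, shook and tilted the cases left to right, always gripping at 22 N. I compared the moment at level after tilting each way:

| Case | Change in moment | Verdict |
|---|---|---|
| Left | 0.02 Nm (a first, weaker test gave an unclear 0.06) | nothing loose |
| Middle | 0.01 Nm | nothing loose |
| Right | 0.14 Nm (about 0.15 expected for a loose core) | core loose |

**Putting them back:** The left case measured about 2 mm from where it had lain and the middle one about 3 mm. I couldn't measure the right one after setting it down because the arm blocked the top camera. It was put down at its pick-up pose and then picked up again from there. The middle and right cases pressed on the bench with about 20 N and 26 N as they touched down.

**Final hold:** The tool was at (0.677, 0.061), about 2 mm from my estimate of the mat centre. The case's underside was about 16 cm above the mat, and the joints were still. The tool was level to 0.1°. The camera showed a slope of about 2° on the case top, partly because its front edge was included in the fit.

Everything else on the bench looked undisturbed in the last pictures.

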